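# Reset the tripped breaker on the duty desk's power console

### The arm

A 6-joint arm with a two-finger parallel gripper is mounted at the origin on the work surface. World frame = base frame: x ahead of the robot, y to its left, z up, the work surface at z = 0. Lengths are in m, angles in rad, forces in N, time in s.
With the tool pointing down it reaches from about 0.25 to 0.85 m from the base axis. Payload 12.5 kg.
Tool frame: the origin (TCP) lies midway between the tips of the shut fingers; the grasp point (between the pads) lies 19 mm behind it; x points along the fingers, y is the direction in which the jaws open and shut, and the axes are right-handed (so a half turn about x gives the same grasp; the last joint's range is limited). The gripper opens to 93 mm and grips with 3 to 60 N. Pads are 15 mm wide; open, the fingers measure 128 mm over their backs; the gripper's body (75 mm by 188 mm) begins 65 mm behind the grasp point.
Start: joints at [1.123, 0.351, 1.652, -0, 1.139, -0.085], TCP at [0.195, 0.514, 0.219] pointing down, gripper open.
Joint ranges: [-2.75, 2.75], [-0.79, 2.1], [0.01, 2.65], [-1.57, 4.71], [0.07, 3.14], [-2.87, 2.87]. Speed limits (rad/s): [2.22, 2.22, 2.79, 3.14, 3.14, 3.14].

### API

Orientations are given as a unit quaternion [x, y, z, w].
In Python, from bench import bot gives the robot as it stands.
- The arm moves only by the tool move_arm, never from a script. Its argument "targets" is a list that holds one entry, the list of rows, each a list of 7 numbers: the shift along the tool's x, y, z in m, then the turn, a rotation vector about the tool's x, y, z in units of 5 degrees (1.0 is 5 degrees), then the opening, from -1 (shut) to 1 (fully open), so that 0 is half open. In form: [[[dx, dy, dz, ax, ay, az, grip], ...]]. A call has 1 to 12 rows; each row is the pose to reach, as a shift and turn from the pose commanded when the call began, along the tool's axes at that moment; what a row does not reach only later rows make up. A row lasts 1/12 s, in which the tool goes at most 41.7 mm and 7.16 degrees, less where a joint would pass 70% of its speed; a pose out of reach is approached as far as the arm can. A call with a gripper value outside its range is refused whole. The fingers move at their own pace and stop on an object; "grip_force" is the grip in N (left out, the last holds). Time passes only in rows, so rows that repeat a pose let the fingers close. It gives the time, the measured TCP pose, the force and the opening at its end, in the units of the state.
- bot.read_state(): the state, without advancing time (a new reading comes with each control period).
- bot.snapshot(name): name is "side" or "top"; returns a dict with "frame" (400x640x3 uint8, red, green, blue), "range_z" (400x640 float32, m along the optical axis (not along the pixel's ray), 0 where there is no reading), "vertical_fov" (degrees; the focal length in pixels is half the picture's height over the tangent of half this angle, whatever the lens; pixels are square), "cx", "cy" (the principal point, pixels), "world_to_cam" (4x4, takes a point from world to camera coordinates). Camera axes: x right, y up, looking along -z (the intrinsics and any distortion apply to the point x, -y, -z); pixel columns grow to the right and rows downward; lengths in m; the calibration is good to about 2 mm. A picture is of the moment at which its call begins.
- bot.sign_off(): hands the job in, once; it reports no verdict.
The state is a dict: "time_s": time; "joint_positions": joint angles; "qvel": joint speeds; "effort": joint torques, N m; "tcp_pos": TCP position; "ee_rot": TCP orientation; "force": force on the tool from outside, world axes, zero at the start; "ft_torque": the same for the moment, N m; "width": opening from 0.0 (shut) to 1.0 (fully open).
Only numpy, scipy, OpenCV 4.12 (cv2) and the standard library are available. Lean on these libraries where they do the work, as an engineer would, in place of code of your own. Each camera call takes 0.05 s, during which the arm holds its last target.

### The job

One of the three breakers on the desk console has tripped: its white handle stands half-way. Re-latch it by pushing the handle right down to off, past the click, so that it stays there when let go, then flip it up to on like its neighbours and shut the clear window fully. Be gentle with the handle, leave the other two breakers on and do not disturb the mug, the mouse or the radio.

Things in the scene. Friction and masses are not known exactly. Their poses are not given: they have to be found in the camera images.
- console: Grey steel desk console fixed to the desk, 340 mm wide (y), 260 mm deep (x). Origin: centre of its underside; x points away from its front edge, y to its left, z up. Its flat face rises along +x at 0.21 rad (12 deg), from 47 mm at the front to 102 mm at the rear; face centre 75 mm above the origin. Breakers stand in a row along y through the face centre, 48 mm apart.
- breaker_trip: The tripped breaker (case and handle), fixed; which of the three places it has varies. Origin: centre of its case on the face; axes parallel to the console's. Black case 50 mm up the face x 38 mm wide, standing 7 mm proud. Its handle is plastic and would break at more than 20 N: push near its top.
- handle_trip (a joint): Angle (rad) of the tripped breaker's handle from square to the face: + leans up the face (away from the front). On = 0.38 (stop), off = -0.42 (stop), tripped about 0.06. While tripped it springs back from either side. Pushed towards off near its top it resists with 8 to 10 N, rising to about 15 N, then clicks over some 3 mm short of the stop and stays off. After that it toggles freely: about 5 N, snaps over past 0.
- pivot_trip (a point): Pivot axis (along y) of the tripped breaker's handle, 8 mm below the face, on the middle of the breaker; axes parallel to the console's.
- handle_trip_top (a point): Top of the tripped breaker's white handle, 34 mm from its pivot: 26 mm above the face when square to it, 19 mm above the case. The handle is 9 mm thick in the direction it swings and 20 mm wide, with a round top. Site z points along the handle.
- handle_b (a joint): Angle of another breaker's handle (same scale); it is on, at 0.38, and must stay on.
- handle_c (a joint): Angle of the third breaker's handle (same scale); it is on, at 0.38, and must stay on.
- window (a joint): Opening angle (rad) of the clear window over the breakers: 0 = shut (lies parallel to the face), starts at 1.8 to 2.0, leaning back; stop at 2.05. A stiff hinge: it stays where it is left and needs about 1 N at its free edge.
- window_hinge (a point): Middle of the window's hinge line (along y), 63 mm up the face from the breakers' row and 32 mm above the face; axes turn with the window. The window is a flat plate 138 mm long (hinge to free edge), 196 mm wide and 3 mm thick, black-edged, with an 18 mm lip on its inner side at the free edge. Fixed clear walls 30 mm high surround the breakers on the rear and sides, 12 mm high in front.
- window_edge (a point): Middle of the window's free edge, on its outer side. Shut, it lies 35 mm above the face, 75 mm down the face (towards the front) from the breakers' row.
- mug: Blue mug, 80 mm wide, 95 mm tall, on the desk to the left of the console. Bystander. Origin: centre of its foot.
- mouse: Computer mouse, 105 x 60 x 33 mm, on the desk to the right of the console. Bystander. Origin: centre of its underside.
- radio: Hand-held radio upright in its charger, 62 x 82 mm, 195 mm tall with its aerial, right of the console near its rear. Bystander. Origin: centre of its foot.
Things that resemble listed ones, but are neither listed nor needed, are in the scene too. Leave any green, orange or purple look-alike of the breaker_trip alone.

How it is judged:
By the outcome, as a careful person would: the job done as asked, in the order asked, and still so for the second after the job is handed in, with the robot touching nothing.
It also fails if it takes over 64 s, if anything falls off the work surface, if the arm or the gripper's body presses on something with over 40 N, if the wrist force passes 120 N, or if a joint passes its speed limit or range.

## Working session

There is one attempt and no reset: what is moved stays moved. The work goes in short steps, Python scripts to look and compute and a tool call to move; the robot and the scene stay as the last step left them, time stands still between calls to the robot, and variables do not carry over. Pictures are saved under pics/ and viewed, and the job is handed in when it is done.

Besides the shell and the picture viewer there is one more tool, called after ">>>" as a command line: name --argument value ..., lists and objects as JSON in quotes. move_arm: Moves the arm, as the interface text tells. Its arguments: {"type":"object","properties":{"targets":{"type":"array"},"grip_force":{"type":"number"}},"required":["targets"]}

```bash
mkdir -p pics; ls; python3 - <<'E'
from bench import bot
import cv2,numpy as np,pickle
for n in("side","top"):
    s=bot.snapshot(n); cv2.imwrite(f"pics/{n}0.png",s["frame"][:,:,::-1]); pickle.dump(s,open(f"{n}0.pkl","wb"))
    print(n,s["vertical_fov"],s["cx"],s["cy"],s.keys()); print(np.round(s["world_to_cam"],3))
print(bot.read_state())
E
```

```text
pics
side 47.275715029513826 314.7729928855775 195.809477388782 dict_keys(['frame', 'range_z', 'vertical_fov', 'cx', 'cy', 'world_to_cam'])
[[ 0.804 -0.595  0.012 -0.382]
 [ 0.414  0.575  0.706 -0.327]
 [-0.427 -0.562  0.708 -1.133]
 [ 0.     0.     0.     1.   ]]
top 52.37762902460979 321.6272346528387 198.80845582793953 dict_keys(['frame', 'range_z', 'vertical_fov', 'cx', 'cy', 'world_to_cam'])
[[ 0.019 -1.     0.     0.053]
 [ 0.977  0.019  0.214 -0.494]
 [-0.214 -0.004  0.977 -1.15 ]
 [ 0.     0.     0.     1.   ]]
{'time_s': 0.1, 'joint_positions': array([ 1.12340606e+00,  3.51133053e-01,  1.65235400e+00,  1.01717770e-05,
        1.13909267e+00, -8.45985116e-02]), 'qvel': array([ 0.00033942, -0.00145173, -0.0009863 , -0.00129654, -0.00032901,
        0.00045136]), 'effort': array([ 3.68166666e-04, -4.98033750e+01, -2.85704899e+01,  7.00296904e-02,
        2.39923771e-02,  1.61448088e-05]), 'tcp_pos': array([0.19502794, 0.51393536, 0.21818458]), 'ee_rot': array([ 0.12722961,  0.69559969, -0.1279013 ,  0.69540992]), 'force': array([-0.14709675, -0.29067881, -0.21358159]), 'ft_torque': array([ 0.02455219,  0.04483252, -0.00050144]), 'width': 1.0003198012408698}
```

View pics/side0.png

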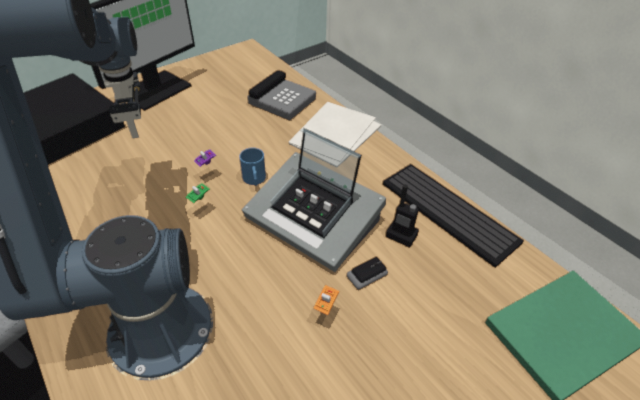

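View pics/top0.png

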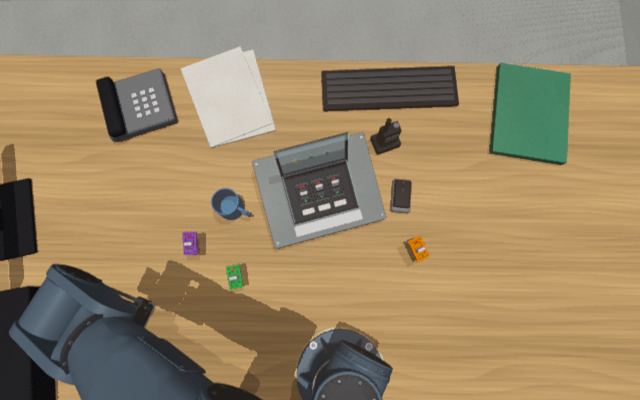

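The side and top views show the grey console at side (315,210) and top (320,190). The window stands open at its rear, and the breakers sit around top (318,187). The look-alikes are purple (190,243), green (235,277) and orange (418,249) on the desk. Next I'll take close crops.

```bash
python3 - <<'E'
import cv2,pickle
s=pickle.load(open("side0.pkl","rb"));t=pickle.load(open("top0.pkl","rb"))
cv2.imwrite("pics/side_c.png",cv2.resize(s["frame"][120:270,235:395,::-1],None,fx=4,fy=4,interpolation=cv2.INTER_CUBIC)[:600])
cv2.imwrite("pics/top_c.png",cv2.resize(t["frame"][125:250,245:395,::-1],None,fx=4.8,fy=4.8,interpolation=cv2.INTER_CUBIC))
E
```

```text
(no output)
```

View pics/side_c.png

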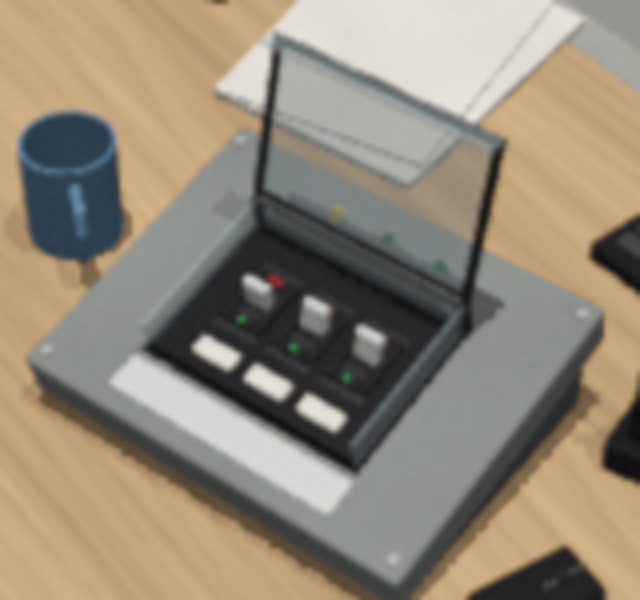

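View pics/top_c.png

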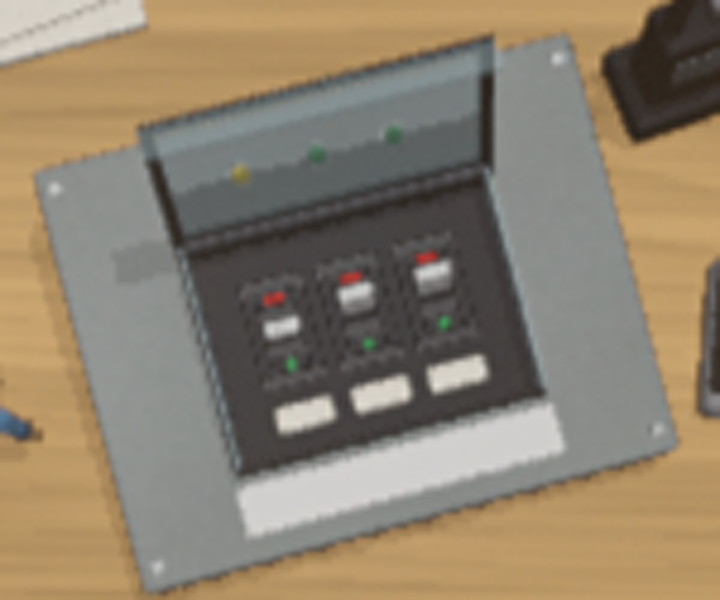

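Tripped candidates are the three white handles at top full-image pixels left (303.5,193), middle (319,186) and right (335,181). In the crop the left handle stands away from its red mark, about half-way, while the other two cover up to the red. So the tripped one is the left breaker (+y), and the yellow lamp behind it agrees. The coloured look-alikes on the desk are excluded. Next I'll locate the console from its four corner screws in both views.

```bash
cat > h.py <<'E'
import numpy as np,cv2,pickle
from scipy.optimize import least_squares
from scipy.spatial.transform import Rotation as R
def K(s):
    f=200/np.tan(np.radians(s["vertical_fov"]/2)); return f
def proj(s,P):
    P=np.atleast_2d(P); c=P@s["world_to_cam"][:3,:3].T+s["world_to_cam"][:3,3]; f=K(s)
    return np.c_[s["cx"]+f*c[:,0]/-c[:,2], s["cy"]+f*-c[:,1]/-c[:,2]]
def tri(a,pa,b,pb):
    r=least_squares(lambda p:np.r_[proj(a,p)[0]-pa,proj(b,p)[0]-pb],[.5,0,.1]); return r.x,r.fun
def unproj(s,uv):
    u,v=uv; z=s["range_z"][int(round(v)),int(round(u))]; f=K(s)
    c=np.array([(u-s["cx"])/f*z,-(v-s["cy"])/f*z,-z]); W=s["world_to_cam"]
    return W[:3,:3].T@(c-W[:3,3])
def cen(s,uv,r=4):
    u,v=map(lambda q:int(round(q)),uv); g=s["frame"].mean(2)[v-r:v+r+1,u-r:u+r+1]
    w=np.clip(g-np.median(g)-12,0,None); w[w<0.4*w.max()]=0
    yy,xx=np.mgrid[v-r:v+r+1,u-r:u+r+1]; return np.array([(w*xx).sum(),(w*yy).sum()])/w.sum()
E
python3 - <<'E'
from h import *
s=pickle.load(open("side0.pkl","rb"));t=pickle.load(open("top0.pkl","rb"))
T=[(256,164),(361,137),(381.5,214),(277.3,242.7)];S=[(295,155.2),(380.5,198),(333.2,259.7),(246.5,207.2)]
P=[]
for a,b in zip(T,S):
    ca,cb=cen(t,a,3),cen(s,b,3); p,r=tri(t,ca,s,cb); P.append(p)
    print(ca.round(1),cb.round(1),p.round(4),r.round(2),unproj(t,ca).round(4),unproj(s,cb).round(4))
P=np.array(P);c=P.mean(0);print("centre",c)
for i in range(4):print(np.linalg.norm(P[i]-P[(i+1)%4]))
y=(P[0]-P[1])+(P[3]-P[2]);x=P[0]+P[1]-P[2]-P[3];print(np.arctan2(-y[0],y[1]),np.arctan2(x[1],x[0]),np.arctan2(x[2],np.hypot(*x[:2])))
for n,a,b in[("L",(303.1,192.6),None),("M",(318.7,186),None),("R",(334.8,181),None)]:print(n,unproj(t,a))
E
```

```text
[256.  163.8] [294.2 154. ] [0.5815 0.2543 0.1038] [-0.08  0.18  0.21 -0.06] [0.5835 0.2549 0.099 ] [0.5818 0.256  0.1022]
[360.5 136.6] [380.1 197.8] [ 0.6728 -0.0484  0.1   ] [ 0.04 -0.08 -0.08  0.03] [ 0.6719 -0.0482  0.1018] [ 0.6736 -0.048   0.0993]
[381.5 214. ] [332.9 259.3] [ 0.4511 -0.1143  0.0512] [-0.04  0.09  0.09 -0.03] [ 0.4509 -0.1141  0.0533] [ 0.4502 -0.1149  0.0523]
[277.5 242.5] [246.3 206.7] [0.3612 0.1879 0.053 ] [-0.01  0.03  0.03 -0.01] [0.3619 0.1886 0.047 ] [0.3615 0.1889 0.052 ]
centre [0.51664477 0.06987457 0.07701729]
0.3162279412388789
0.2364497912861107
0.31530217679636485
0.23561542389205628
0.29101538225225565 0.290698486964359 0.21260620215798817
L [0.50025928 0.11574711 0.09903533]
M [0.52014412 0.07160309 0.10064547]
R [0.5351011  0.02580668 0.10338519]
```

```bash
cat >> h.py <<'E'
YAW=0.291;A=0.21;F=np.array([.5166,.0699,.075])
Rf=(R.from_euler('z',YAW)*R.from_euler('y',-A)).as_matrix()  # cols xf,yf,zf
def f2w(p): return F+Rf@np.array(p,float)
def w2f(p): return Rf.T@(np.array(p)-F)
def toolR(tilt,flip=1):
    # tilt>0: tool body leans towards front (-xf) from face normal
    b=np.array([-np.sin(tilt),0,np.cos(tilt)]); x=-b; y=np.array([0,flip,0.]); z=np.cross(x,y)
    return R.from_matrix(Rf@np.c_[x,y,z])
def plan(pf,tilt,st,flip=1):
    R0=R.from_quat(st["ee_rot"]); d=R0.inv().apply(f2w(pf)-st["tcp_pos"]); rv=(R0.inv()*toolR(tilt,flip)).as_rotvec()
    return d.round(4),np.round(np.degrees(rv)/5,2)
def now(bot):
    st=bot.read_state(); R0=R.from_quat(st["ee_rot"]).as_matrix(); b=-Rf.T@R0[:,0]
    print("t",round(st["time_s"],2),"face",w2f(st["tcp_pos"]).round(4),"tilt",np.arctan2(-b[0],b[2]).round(3),"yax",(Rf.T@R0[:,1]).round(3),"F_face",(Rf.T@st["force"]).round(2),"w",round(float(st["width"]),2),"q",st["joint_positions"].round(2))
    return st
E
python3 - <<'E'
from h import *
from bench import bot
s=pickle.load(open("side0.pkl","rb"));t=pickle.load(open("top0.pkl","rb"))
for a,b in[((273.7,151.2),(303.8,129)),((347.2,132.4),(360,155))]:
    p,r=tri(t,a,s,b);q=w2f(p);print(q.round(4),r.round(2),"angle",np.arctan2(q[2]-.032,-(q[0]-.063)),np.hypot(q[2]-.032,q[0]-.063))
for a in[(303.1,192.6),(318.7,186),(334.8,181)]:print("handle",w2f(unproj(t,a)).round(4))
# bystander tops
st=now(bot)
print(Rf.T@R.from_quat(st["ee_rot"]).as_matrix())
for fl in(1,-1):print(plan([.02,.048,.09],.35,st,fl))
E
```

```text
[0.1197 0.0956 0.1513] [-0.09  0.2   0.23 -0.08] angle 2.0148628246112574 0.13207211436911365
[ 0.1174 -0.0972  0.1566] [-0.14  0.3   0.33 -0.13] angle 1.9829075000877214 0.13593304724799024
handle [0.0026 0.0486 0.024 ]
handle [0.0091 0.0006 0.0243]
handle [ 0.0109 -0.0475  0.0267]
t 0.1 face [-0.1468  0.5176  0.1777] tilt -0.211 yax [ 0.595  0.794 -0.128] F_face [-0.26 -0.24 -0.16] w 1.0 q [ 1.12  0.35  1.65  0.    1.14 -0.08]
[[-2.09116274e-01  5.94637114e-01  7.76322798e-01]
 [-7.23766019e-04  7.93780415e-01 -6.08204020e-01]
 [-9.77890515e-01 -1.27747235e-01 -1.65562025e-01]]
(array([ 0.0512, -0.2624,  0.4297]), array([-7.29, -6.19,  2.11]))
(array([ 0.0512, -0.2624,  0.4297]), array([27.57,  2.7 ,  7.93]))
```

```bash
python3 - <<'E'
from h import *
from bench import bot
st=now(bot)
print(plan([.03,.048,.11],.45,st,1))
E
```

```text
t 0.1 face [-0.1468  0.5176  0.1777] tilt -0.211 yax [ 0.595  0.794 -0.128] F_face [-0.26 -0.24 -0.16] w 1.0 q [ 1.12  0.35  1.65  0.    1.14 -0.08]
(array([ 0.0296, -0.259 ,  0.4341]), array([-7.21, -7.29,  2.48]))
```

>>> move_arm --targets '[[[0.0296, -0.259, 0.434, -7.21, -7.29, 2.48, -1], [0.0296, -0.259, 0.434, -7.21, -7.29, 2.48, -1], [0.0296, -0.259, 0.434, -7.21, -7.29, 2.48, -1], [0.0296, -0.259, 0.434, -7.21, -7.29, 2.48, -1], [0.0296, -0.259, 0.434, -7.21, -7.29, 2.48, -1], [0.0296, -0.259, 0.434, -7.21, -7.29, 2.48, -1], [0.0296, -0.259, 0.434, -7.21, -7.29, 2.48, -1], [0.0296, -0.259, 0.434, -7.21, -7.29, 2.48, -1], [0.0296, -0.259, 0.434, -7.21, -7.29, 2.48, -1], [0.0296, -0.259, 0.434, -7.21, -7.29, 2.48, -1], [0.0296, -0.259, 0.434, -7.21, -7.29, 2.48, -1], [0.0296, -0.259, 0.434, -7.21, -7.29, 2.48, -1]]]' --grip_force 20

```text
time_s: 1.1
tcp_pos: [0.4436, 0.1996, 0.1923]
ee_rot: [-0.063, 0.44, 0.132, 0.886]
force: [-0.3, -0.1, -0.2]
width: 0.189
```

```bash
python3 - <<'E'
from h import *
from bench import bot
st=now(bot)
print(plan([.03,.048,.11],.45,st,1))
s=bot.snapshot("side"); cv2.imwrite("pics/side1.png",s["frame"][:,:,::-1])
E
```

```text
t 1.1 face [-0.0075  0.1451  0.1216] tilt 0.44 yax [-0.001  1.     0.005] F_face [-0.37  0.04 -0.1 ] w 0.19 q [ 0.34  0.06  2.27 -0.16  0.16 -1.37]
(array([ 0.026 , -0.0973,  0.0291]), array([-0.01, -0.11, -0.06]))
```

View pics/side1.png

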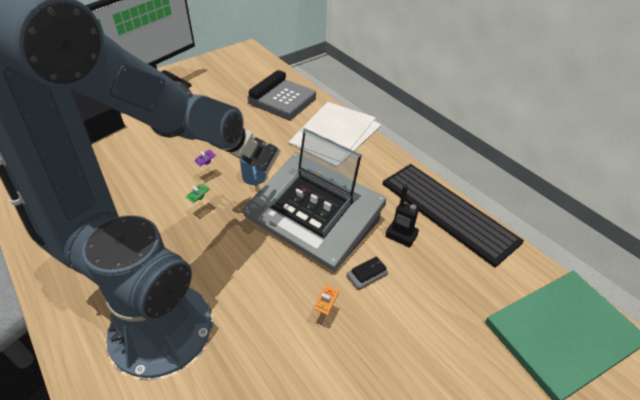

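The picture shows the fingers shutting near (262,158), above and left of the console, still on the way. I'll use a slightly smaller tilt to keep joint 5 clear of its limit.

```bash
python3 - <<'E'
from h import *
from bench import bot
st=now(bot)
print(plan([.03,.048,.10],.36,st,1))
E
```

```text
t 1.15 face [-0.0069  0.1444  0.1214] tilt 0.44 yax [-0.006  1.     0.003] F_face [ 0.15  0.56 -0.87] w 0.15 q [ 0.34  0.06  2.27 -0.15  0.16 -1.39]
(array([ 0.0346, -0.0966,  0.0239]), array([ 0.04,  0.92, -0.06]))
```

>>> move_arm --targets '[[[0.0346, -0.0966, 0.0239, 0.04, 0.92, -0.06, -1], [0.0346, -0.0966, 0.0239, 0.04, 0.92, -0.06, -1], [0.0346, -0.0966, 0.0239, 0.04, 0.92, -0.06, -1], [0.0346, -0.0966, 0.0239, 0.04, 0.92, -0.06, -1], [0.0346, -0.0966, 0.0239, 0.04, 0.92, -0.06, -1], [0.0346, -0.0966, 0.0239, 0.04, 0.92, -0.06, -1], [0.0346, -0.0966, 0.0239, 0.04, 0.92, -0.06, -1]]]'

```text
time_s: 1.73
tcp_pos: [0.5088, 0.12, 0.1785]
ee_rot: [-0.068, 0.476, 0.126, 0.868]
force: [0.7, -1.0, -0.6]
width: 0.006
```

```bash
python3 - <<'E'
from h import *
from bench import bot
st=now(bot)
print(plan([.03,.048,.016],.36,st,1))
s=bot.snapshot("side"); cv2.imwrite("pics/side2.png",cv2.resize(s["frame"][100:250,225:385,::-1],None,fx=4,fy=4,interpolation=cv2.INTER_CUBIC))
E
```

```text
t 1.73 face [0.0283 0.0503 0.0998] tilt 0.358 yax [0.004 1.    0.002] F_face [ 0.24 -1.15 -0.63] w 0.01 q [ 0.08  0.16  2.16  0.4   0.29 -2.13]
(array([ 0.079 , -0.0024, -0.0278]), array([-0.05, -0.02, -0.  ]))
```

View pics/side2.png

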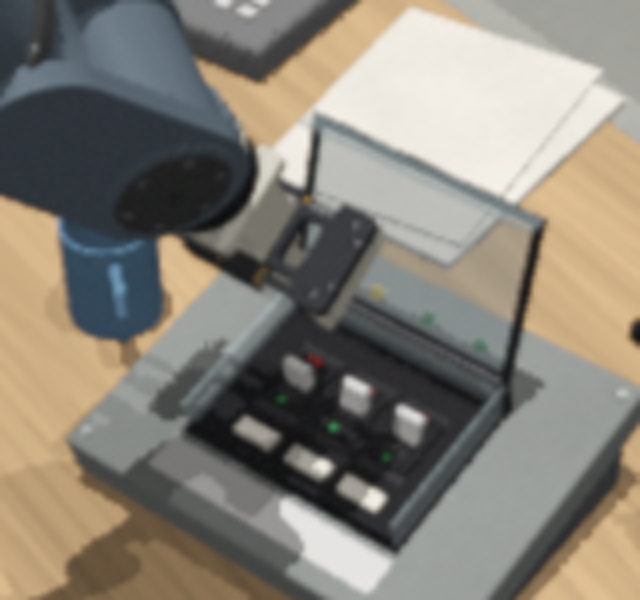

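The crop shows the shut fingers at about (340,310), behind and above the left handle at (297,372), with clear space to the walls. Next I'll descend behind the handle.

>>> move_arm --targets '[[[0.02, -0.001, -0.007, -0.05, -0.02, 0, -1], [0.04, -0.002, -0.014, -0.05, -0.02, 0, -1], [0.055, -0.0024, -0.019, -0.05, -0.02, 0, -1], [0.065, -0.0024, -0.0229, -0.05, -0.02, 0, -1], [0.072, -0.0024, -0.0253, -0.05, -0.02, 0, -1], [0.079, -0.0024, -0.0278, -0.05, -0.02, 0, -1], [0.079, -0.0024, -0.0278, -0.05, -0.02, 0, -1]]]'

```text
time_s: 2.37
tcp_pos: [0.5279, 0.125, 0.0978]
ee_rot: [-0.068, 0.476, 0.127, 0.868]
force: [-0.1, 0.7, 0.4]
width: 0.006
```

```bash
python3 - <<'E'
from h import *
from bench import bot
st=now(bot)
for x in(.018,.014,.01,.006,.004,.002):print(x,plan([x,.048,.016],.36,st,1))
s=bot.snapshot("side"); cv2.imwrite("pics/side3.png",cv2.resize(s["frame"][100:250,225:385,::-1],None,fx=4,fy=4,interpolation=cv2.INTER_CUBIC))
E
```

```text
t 2.37 face [0.0308 0.0495 0.0167] tilt 0.357 yax [0.002 1.    0.002] F_face [0.16 0.68 0.36] w 0.01 q [ 0.09  0.36  2.17  1.13  0.12 -2.86]
0.018 (array([-0.0038, -0.0016, -0.0122]), array([-0.03, -0.03, -0.02]))
0.014 (array([-0.0052, -0.0016, -0.016 ]), array([-0.03, -0.03, -0.02]))
0.01 (array([-0.0066, -0.0016, -0.0197]), array([-0.03, -0.03, -0.02]))
0.006 (array([-0.008 , -0.0016, -0.0235]), array([-0.03, -0.03, -0.02]))
0.004 (array([-0.0087, -0.0016, -0.0253]), array([-0.03, -0.03, -0.02]))
0.002 (array([-0.0094, -0.0016, -0.0272]), array([-0.03, -0.03, -0.02]))
```

View pics/side3.png

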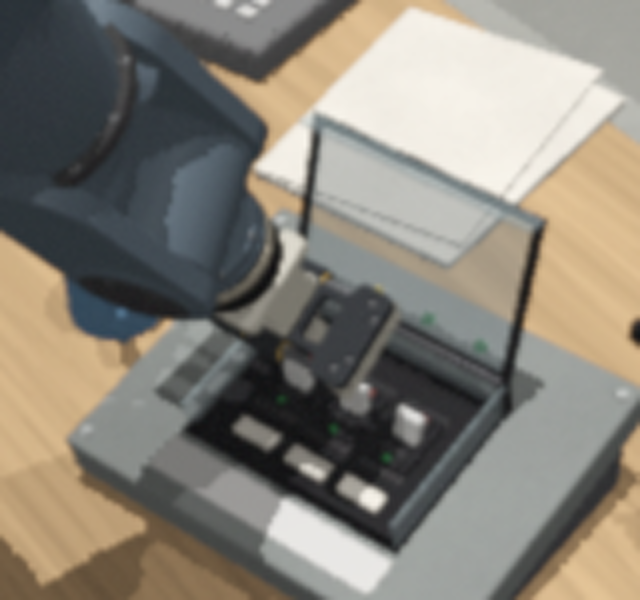

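The crop shows the fingers behind the left handle, around (350,380). Joint 6 is almost at its limit because the wrist is near its singularity. I'll back out, turn the tool half a turn about its axis and use less tilt.

```bash
python3 - <<'E'
from h import *
from bench import bot
st=now(bot)
for z,t in((.05,.36),(.1,.3),(.11,.15)):print(plan([.03,.048,z],t,st,1))
E
```

```text
t 2.42 face [0.031  0.0494 0.0173] tilt 0.358 yax [-0.003  1.     0.   ] F_face [ 0.55 -0.18  0.74] w 0.0 q [ 0.09  0.36  2.17  1.12  0.12 -2.86]
(array([-0.0309, -0.0014,  0.0105]), array([ 0.03, -0.02, -0.01]))
(array([-0.0778, -0.0013,  0.028 ]), array([ 0.03,  0.67, -0.01]))
(array([-0.0871, -0.0013,  0.0315]), array([ 0.03,  2.39, -0.01]))
```

>>> move_arm --targets '[[[-0.015, -0.0007, 0.005, 0.1, 0, 0, -1], [-0.031, -0.0014, 0.0105, 0.1, 0, 0, -1], [-0.045, -0.0014, 0.016, 0.1, 0.2, 0, -1], [-0.062, -0.0013, 0.022, 0.1, 0.4, 0, -1], [-0.078, -0.0013, 0.028, 0.1, 0.67, 0, -1], [-0.0871, -0.0013, 0.0315, 0.1, 1.5, 0, -1], [-0.0871, -0.0013, 0.0315, 0.1, 2.39, 0, -1], [-0.0871, -0.0013, 0.0315, 0.1, 2.39, 0, -1]]]'

```text
time_s: 3.08
tcp_pos: [0.5112, 0.1168, 0.1917]
ee_rot: [-0.081, 0.562, 0.117, 0.815]
force: [-0.3, 0.2, -0.7]
width: 0.006
```

```bash
python3 - <<'E'
from h import *
from bench import bot
st=now(bot)
print(plan([.03,.048,.11],.15,st,-1))
E
```

```text
t 3.08 face [0.0325 0.0465 0.1124] tilt 0.152 yax [ 0.005  1.    -0.002] F_face [-0.39  0.31 -0.62] w 0.01 q [ 0.1   0.19  2.    0.11  0.6  -1.84]
(array([ 0.002 ,  0.0015, -0.0028]), array([35.95,  0.04, -0.04]))
```

Joint 6 recovered to -1.84 at the smaller tilt, so the half turn isn't needed. I'll descend again at tilt 0.2.

```bash
python3 - <<'E'
from h import *
from bench import bot
st=now(bot)
for z in(.06,.021):print(plan([.03,.048,z],.2,st,1))
E
```

```text
t 3.08 face [0.0325 0.0465 0.1124] tilt 0.152 yax [ 0.005  1.    -0.002] F_face [-0.39  0.31 -0.62] w 0.01 q [ 0.1   0.19  2.    0.11  0.6  -1.84]
(array([ 0.0514,  0.0016, -0.0104]), array([-0.05, -0.55,  0.03]))
(array([ 0.0899,  0.0016, -0.0163]), array([-0.05, -0.55,  0.03]))
```

>>> move_arm --targets '[[[0.025, 0.001, -0.005, -0.05, -0.55, 0.03, -1], [0.0514, 0.0016, -0.0104, -0.05, -0.55, 0.03, -1], [0.065, 0.0016, -0.0125, -0.05, -0.55, 0.03, -1], [0.075, 0.0016, -0.014, -0.05, -0.55, 0.03, -1], [0.083, 0.0016, -0.0153, -0.05, -0.55, 0.03, -1], [0.09, 0.0016, -0.0163, -0.05, -0.55, 0.03, -1], [0.09, 0.0016, -0.0163, -0.05, -0.55, 0.03, -1], [0.09, 0.0016, -0.0163, -0.05, -0.55, 0.03, -1]]]'

```text
time_s: 3.75
tcp_pos: [0.5251, 0.1232, 0.0994]
ee_rot: [-0.078, 0.543, 0.122, 0.827]
force: [-0.0, -0.3, -0.2]
width: 0.002
```

```bash
python3 - <<'E'
from h import *
from bench import bot
st=now(bot)
for x in(.018,.014,.01,.006,.004,.002,0):print(x,plan([x,.048,.021],.2,st,1))
s=bot.snapshot("side"); cv2.imwrite("pics/side4.png",cv2.resize(s["frame"][130:230,245:365,::-1],None,fx=6,fy=6,interpolation=cv2.INTER_CUBIC))
E
```

```text
t 3.75 face [0.028  0.0486 0.0189] tilt 0.199 yax [0.002 1.    0.003] F_face [-0.13 -0.25 -0.13] w 0.0 q [ 0.1   0.37  2.07  0.25  0.31 -1.98]
0.018 (array([-0.004 , -0.0006, -0.0094]), array([-0.03, -0.01, -0.03]))
0.014 (array([-0.0048, -0.0006, -0.0133]), array([-0.03, -0.01, -0.03]))
0.01 (array([-0.0056, -0.0007, -0.0172]), array([-0.03, -0.01, -0.03]))
0.006 (array([-0.0064, -0.0007, -0.0211]), array([-0.03, -0.01, -0.03]))
0.004 (array([-0.0068, -0.0007, -0.0231]), array([-0.03, -0.01, -0.03]))
0.002 (array([-0.0072, -0.0007, -0.025 ]), array([-0.03, -0.01, -0.03]))
0 (array([-0.0076, -0.0007, -0.027 ]), array([-0.03, -0.01, -0.03]))
```

View pics/side4.png

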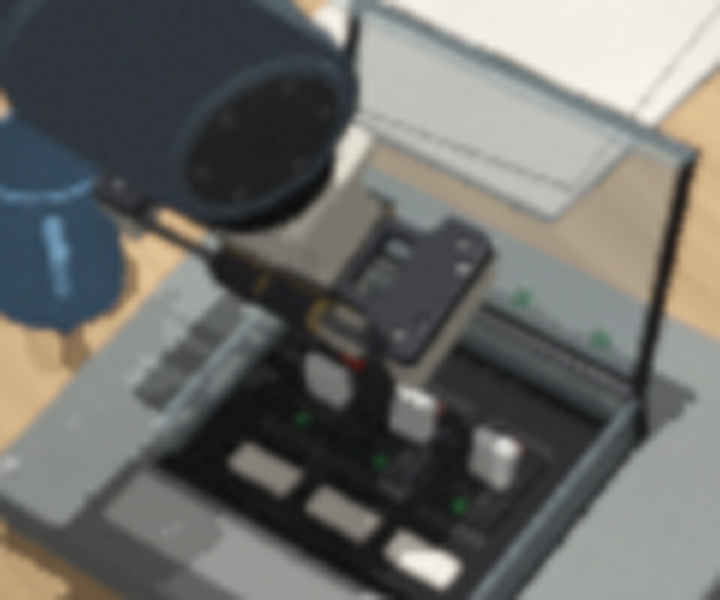

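The crop shows the tool behind the left handle at (328,380) and clear of the other two. Next I'll push towards off in small steps, watching the force.

>>> move_arm --targets '[[[-0.0037, -0.0006, -0.005, -0.03, 0, -0.03, -1], [-0.0042, -0.0006, -0.0095, -0.03, 0, -0.03, -1], [-0.0046, -0.0006, -0.0115, -0.03, 0, -0.03, -1], [-0.0048, -0.0006, -0.0133, -0.03, 0, -0.03, -1], [-0.005, -0.0006, -0.0143, -0.03, 0, -0.03, -1], [-0.0052, -0.0006, -0.0153, -0.03, 0, -0.03, -1], [-0.0054, -0.0006, -0.0163, -0.03, 0, -0.03, -1]]]'

```text
time_s: 4.38
tcp_pos: [0.5113, 0.1181, 0.0996]
ee_rot: [-0.079, 0.54, 0.121, 0.829]
force: [10.0, 7.9, 0.8]
width: 0.006
```

```bash
python3 - <<'E'
from h import *
from bench import bot
st=now(bot)
for x in(.01,.006,.002):print(x,plan([x,.048,.021],.2,st,1))
E
```

```text
t 4.38 face [0.0137 0.0477 0.0222] tilt 0.206 yax [ 0.001  1.    -0.001] F_face [11.78  4.71 -1.68] w 0.01 q [ 0.1   0.34  2.11  0.27  0.29 -2.01]
0.01 (array([ 0.0004,  0.0003, -0.0038]), array([-0.01,  0.06,  0.01]))
0.006 (array([-0.0004,  0.0003, -0.0078]), array([-0.01,  0.06,  0.01]))
0.002 (array([-0.0012,  0.0003, -0.0117]), array([-0.01,  0.06,  0.01]))
```

>>> move_arm --targets '[[[0, 0, 0, 0, 0, 0, -1], [0, 0, 0, 0, 0, 0, -1]]]'

```text
time_s: 4.55
tcp_pos: [0.511, 0.118, 0.0995]
ee_rot: [-0.079, 0.541, 0.121, 0.829]
force: [6.3, 5.7, 3.6]
width: 0.006
```

```bash
python3 - <<'E'
from h import *
from bench import bot
st=now(bot)
print(st["ft_torque"])
s=bot.snapshot("side"); cv2.imwrite("pics/side5.png",cv2.resize(s["frame"][130:230,245:365,::-1],None,fx=6,fy=6,interpolation=cv2.INTER_CUBIC))
s=bot.snapshot("top"); cv2.imwrite("pics/top5.png",cv2.resize(s["frame"][130:230,255:375,::-1],None,fx=6,fy=6,interpolation=cv2.INTER_CUBIC))
E
```

```text
t 4.55 face [0.0133 0.0477 0.0222] tilt 0.205 yax [ 0.001  1.    -0.001] F_face [8.22 3.68 1.9 ] w 0.01 q [ 0.1   0.34  2.11  0.27  0.29 -2.01]
[ 1.05215247 -1.18498191  0.24121675]
```

View pics/side5.png

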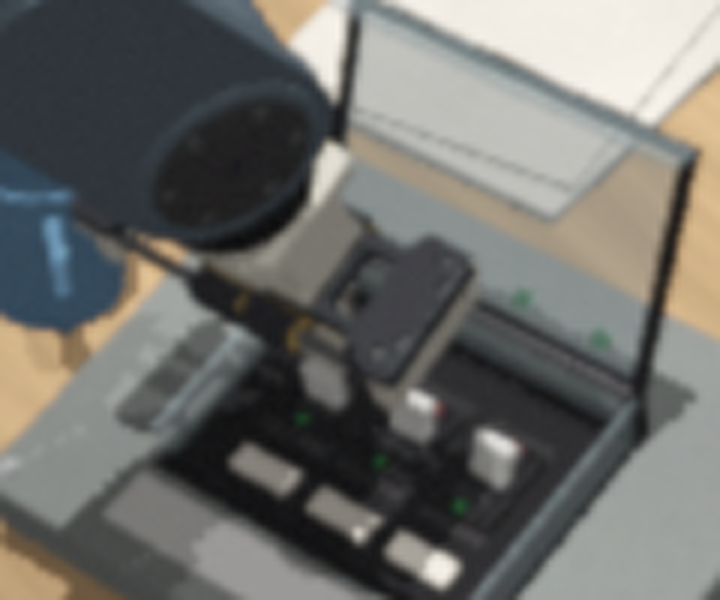

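View pics/top5.png

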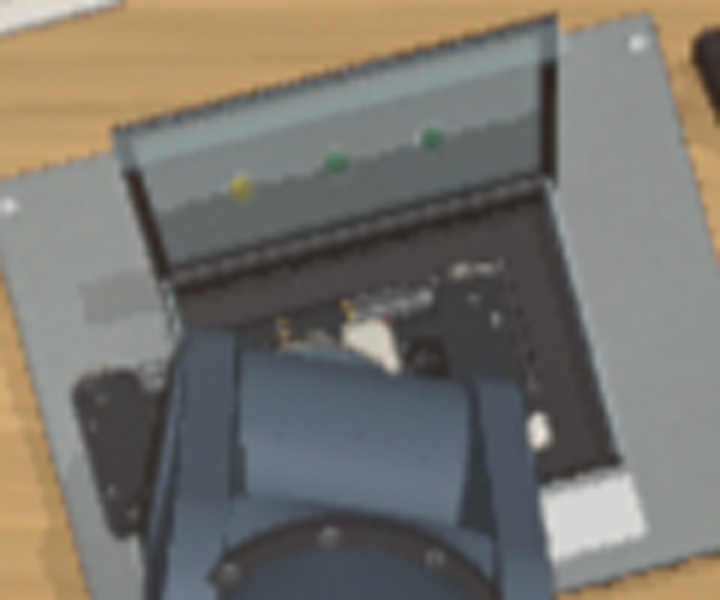

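```bash
python3 - <<'E'
from h import *
from bench import bot
st=bot.read_state();s=pickle.load(open("side0.pkl","rb"));t=pickle.load(open("top0.pkl","rb"))
R0=R.from_quat(st["ee_rot"]).as_matrix()
pts=dict(tcp=[0,0,0],bl=[-.084,-.094,0],br=[-.084,.094,0],ff=[-.05,.0175,0],fz=[-.05,0,.0375],grasp=[-.019,0,0])
for k,v in pts.items():
    w=st["tcp_pos"]+R0@v; print(k,((proj(s,w)[0]-[245,130])*6).round(),((proj(t,w)[0]-[255,130])*6).round(), w2f(w).round(3))
print(now(bot)["ft_torque"])
E
```

```text
tcp [336. 349.] [284. 353.] [0.013 0.048 0.022]
bl [453. 357.] [500. 329.] [-0.004 -0.046  0.104]
br [136. 190.] [ 90. 439.] [-0.004  0.142  0.104]
ff [280. 288.] [254. 381.] [0.003 0.065 0.071]
fz [353. 242.] [270. 292.] [0.04  0.048 0.079]
grasp [326. 332.] [287. 360.] [0.009 0.048 0.041]
t 4.65 face [0.0133 0.0478 0.0222] tilt 0.205 yax [ 0.001  1.    -0.001] F_face [8.72 3.27 2.14] w 0.01 q [ 0.1   0.34  2.11  0.27  0.29 -2.01]
[ 1.06272328 -1.26109553  0.22128809]
```

The TCP projects to side crop (336,349), right at the back of the left handle. Contact is where I predicted, at about 9 N. The dark plates at (105,450) and (500,280) in the top crop are the gripper body, clear above the walls. I'll continue the push.

>>> move_arm --targets '[[[0.0002, 0, -0.001, 0, 0, 0, -1], [0.0002, 0, -0.002, 0, 0, 0, -1], [0.0002, 0, -0.003, 0, 0, 0, -1], [0.0002, 0, -0.004, 0, 0, 0, -1], [0.0002, 0, -0.005, 0, 0, 0, -1], [0.0002, 0, -0.005, 0, 0, 0, -1]]]'

```text
time_s: 5.15
tcp_pos: [0.5077, 0.1167, 0.0982]
ee_rot: [-0.079, 0.539, 0.121, 0.83]
force: [5.1, 3.4, 9.3]
width: 0.006
```

```bash
python3 - <<'E'
from h import *
from bench import bot
st=now(bot)
E
```

```text
t 5.15 face [0.0096 0.0474 0.0217] tilt 0.208 yax [ 0.001  1.    -0.002] F_face [7.7  1.75 7.91] w 0.01 q [ 0.1   0.34  2.12  0.28  0.28 -2.02]
```

I got the along-tool sign wrong, so the tip was dragged down about 2 mm, which added upward friction. I'll correct it in the next steps.

>>> move_arm --targets '[[[-0.0008, 0, -0.0006, 0, 0, 0, -1], [-0.0014, 0, -0.0016, 0, 0, 0, -1], [-0.0018, 0, -0.0026, 0, 0, 0, -1], [-0.002, 0, -0.0036, 0, 0, 0, -1], [-0.002, 0, -0.0036, 0, 0, 0, -1]]]'

```text
time_s: 5.57
tcp_pos: [0.5039, 0.1153, 0.0982]
ee_rot: [-0.079, 0.539, 0.12, 0.83]
force: [12.2, 3.8, 0.0]
width: 0.005
```

```bash
python3 - <<'E'
from h import *
from bench import bot
st=now(bot)
E
```

```text
t 5.57 face [0.0057 0.0471 0.0225] tilt 0.207 yax [ 0.001  1.    -0.002] F_face [12.55  0.14 -2.67] w 0.01 q [ 0.09  0.33  2.13  0.29  0.28 -2.03]
```

>>> move_arm --targets '[[[-0.0001, 0, -0.0007, 0, 0, 0, -1], [-0.0001, 0, -0.0014, 0, 0, 0, -1], [-0.0002, 0, -0.0021, 0, 0, 0, -1], [-0.0002, 0, -0.0028, 0, 0, 0, -1]]]'

```text
time_s: 5.9
tcp_pos: [0.5012, 0.1145, 0.0972]
ee_rot: [-0.079, 0.54, 0.121, 0.829]
force: [9.2, 0.6, 3.2]
width: 0.005
```

```bash
python3 - <<'E'
from h import *
from bench import bot
st=now(bot)
E
```

```text
t 5.9 face [0.0027 0.0472 0.0222] tilt 0.207 yax [ 0.001  1.    -0.002] F_face [ 9.5  -2.07  1.29] w 0.0 q [ 0.09  0.33  2.14  0.3   0.27 -2.04]
```

>>> move_arm --targets '[[[-0.0001, 0, -0.0006, 0, 0, 0, -1], [-0.0002, 0, -0.0012, 0, 0, 0, -1], [-0.0002, 0, -0.0012, 0, 0, 0, -1]]]'

```text
time_s: 6.15
tcp_pos: [0.5001, 0.1142, 0.097]
ee_rot: [-0.079, 0.54, 0.12, 0.829]
force: [11.1, 4.0, 2.9]
width: 0.001
```

```bash
python3 - <<'E'
from h import *
from bench import bot
st=now(bot)
E
```

```text
t 6.15 face [0.0016 0.0472 0.0222] tilt 0.207 yax [ 0.001  1.    -0.002] F_face [12.14  0.68  0.34] w 0.0 q [ 0.09  0.33  2.14  0.3   0.27 -2.04]
```

>>> move_arm --targets '[[[-0.0001, 0, -0.0006, 0, 0, 0, -1], [-0.0002, 0, -0.0012, 0, 0, 0, -1], [-0.0002, 0, -0.0012, 0, 0, 0, -1]]]'

```text
time_s: 6.4
tcp_pos: [0.4997, 0.1139, 0.0972]
ee_rot: [-0.079, 0.539, 0.12, 0.83]
force: [11.8, 3.9, 3.9]
width: 0.002
```

```bash
python3 - <<'E'
from h import *
from bench import bot
st=now(bot)
s=bot.snapshot("side"); cv2.imwrite("pics/side6.png",cv2.resize(s["frame"][160:220,270:350,::-1],None,fx=9,fy=9,interpolation=cv2.INTER_CUBIC))
E
```

```text
t 6.4 face [0.0011 0.047  0.0225] tilt 0.209 yax [ 0.001  1.    -0.002] F_face [12.99  0.36  1.24] w 0.0 q [ 0.09  0.33  2.14  0.3   0.27 -2.04]
```

View pics/side6.png

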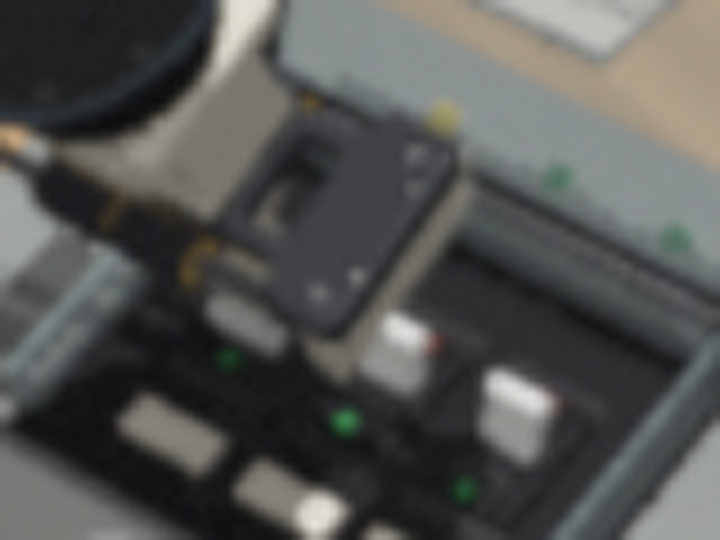

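The crop shows the left handle at (245,320) now leaning well to the front. The middle and right handles, at (400,350) and (515,410), still stand on. The window lamp at (445,115) is still yellow. I'll push on.

>>> move_arm --targets '[[[-0.0001, 0, -0.0006, 0, 0, 0, -1], [-0.0002, 0, -0.0012, 0, 0, 0, -1], [-0.0002, 0, -0.0012, 0, 0, 0, -1]]]'

```text
time_s: 6.7
tcp_pos: [0.4991, 0.1136, 0.0973]
ee_rot: [-0.079, 0.538, 0.12, 0.83]
force: [12.9, 4.3, 7.7]
width: 0.006
```

```bash
python3 - <<'E'
from h import *
from bench import bot
st=now(bot)
s=pickle.load(open("side0.pkl","rb"));R0=R.from_quat(st["ee_rot"]).as_matrix()
for y in(-.0175,-.03,.0175):print(y,((proj(s,st["tcp_pos"]+R0@[0,y,0])[0]-[270,160])*9).round())
E
```

```text
t 6.7 face [0.0005 0.0469 0.0227] tilt 0.21 yax [ 0.001  1.    -0.003] F_face [14.9   0.39  4.65] w 0.01 q [ 0.09  0.33  2.15  0.3   0.27 -2.05]
-0.0175 [300. 304.]
-0.03 [330. 321.]
0.0175 [216. 259.]
```

>>> move_arm --targets '[[[0.0002, 0, -0.0005, 0, 0, 0, -1], [0.0003, 0, -0.001, 0, 0, 0, -1], [0.0003, 0, -0.001, 0, 0, 0, -1]]]'

```text
time_s: 6.95
tcp_pos: [0.4991, 0.1135, 0.0972]
ee_rot: [-0.079, 0.538, 0.12, 0.831]
force: [13.4, 5.4, 10.1]
width: 0.002
```

```bash
python3 - <<'E'
from h import *
from bench import bot
st=now(bot)
E
```

```text
t 6.95 face [0.0004 0.0468 0.0226] tilt 0.212 yax [ 0.001  1.    -0.003] F_face [16.18  1.3   6.87] w 0.0 q [ 0.09  0.33  2.15  0.31  0.26 -2.05]
```

The tip has nearly stopped moving while the force climbs, so it's probably already on the stop. I won't push harder. I'll back off, lift and look.

>>> move_arm --targets '[[[-0.0004, 0, 0.004, 0, 0, 0, -1], [-0.0008, 0, 0.01, 0, 0, 0, -1], [-0.002, 0, 0.018, 0, 0, 0, -1], [-0.002, 0, 0.022, 0, 0, 0, -1], [-0.002, 0, 0.022, 0, 0, 0, -1]]]'

```text
time_s: 7.37
tcp_pos: [0.513, 0.119, 0.1043]
ee_rot: [-0.079, 0.543, 0.121, 0.827]
force: [-0.1, 0.2, 0.2]
width: 0.008
```

```bash
python3 - <<'E'
from h import *
from bench import bot
st=now(bot)
s=bot.snapshot("side"); cv2.imwrite("pics/side7.png",cv2.resize(s["frame"][160:220,270:350,::-1],None,fx=9,fy=9,interpolation=cv2.INTER_CUBIC))
E
```

```text
t 7.37 face [0.0165 0.0481 0.0264] tilt 0.199 yax [0.    1.    0.001] F_face [0.01 0.23 0.2 ] w 0.01 q [ 0.1   0.34  2.1   0.25  0.31 -1.99]
```

View pics/side7.png

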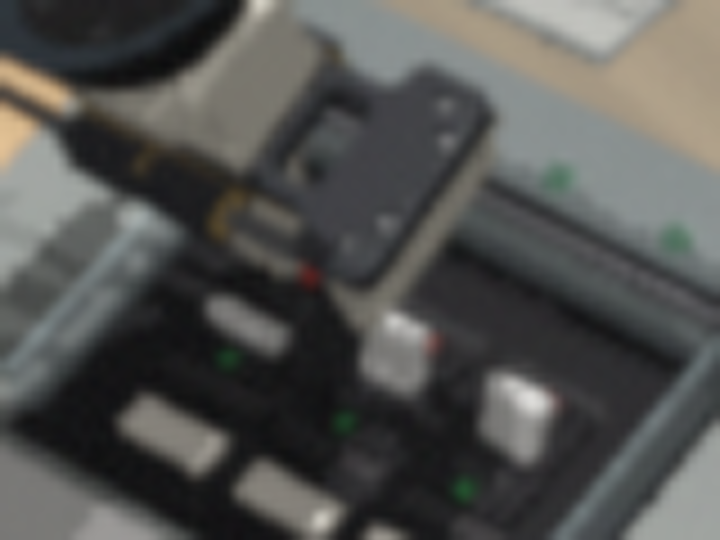

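The left handle at (245,325) stays leaning to the front with the finger well behind it (force 0), so it's latched off. Next I'll lift over to its front side and flip it up.

```bash
python3 - <<'E'
from h import *
from bench import bot
st=now(bot)
for p,t in(([.018,.048,.055],.1),([-.04,.048,.055],0),([-.038,.048,.016],0)):print(p,t,plan(p,t,st,1))
E
```

```text
t 7.42 face [0.0158 0.0481 0.0261] tilt 0.198 yax [0.    1.    0.001] F_face [-0.29  0.24  0.12] w 0.01 q [ 0.1   0.34  2.1   0.25  0.31 -1.99]
[0.018, 0.048, 0.055] 0.1 (array([-0.0279, -0.0001,  0.0078]), array([-0.01,  1.13, -0.01]))
[-0.04, 0.048, 0.055] 0 (array([-0.0393, -0.0001, -0.049 ]), array([-0.01,  2.27, -0.01]))
[-0.038, 0.048, 0.016] 0 (array([-0.0007, -0.0002, -0.0548]), array([-0.01,  2.27, -0.01]))
```

>>> move_arm --targets '[[[-0.015, 0, 0.004, 0, 0.5, 0, -1], [-0.029, 0, 0.0078, 0, 1.13, 0, -1], [-0.035, 0, -0.012, 0, 1.7, 0, -1], [-0.0393, 0, -0.035, 0, 2.27, 0, -1], [-0.0393, 0, -0.049, 0, 2.27, 0, -1], [-0.035, 0, -0.051, 0, 2.27, 0, -1], [-0.02, 0, -0.052, 0, 2.27, 0, -1], [-0.01, 0, -0.0535, 0, 2.27, 0, -1], [-0.0007, 0, -0.0548, 0, 2.27, 0, -1], [-0.0007, 0, -0.0548, 0, 2.27, 0, -1]]]'

```text
time_s: 8.25
tcp_pos: [0.4636, 0.1044, 0.081]
ee_rot: [-0.091, 0.623, 0.113, 0.768]
force: [0.4, 0.2, 0.3]
width: 0.005
```

```bash
python3 - <<'E'
from h import *
from bench import bot
st=now(bot)
for x in(-.024,-.018,-.012,-.006,-.003):print(x,plan([x,.048,.017],0,st,1))
s=bot.snapshot("side"); cv2.imwrite("pics/side8.png",cv2.resize(s["frame"][160:220,270:350,::-1],None,fx=9,fy=9,interpolation=cv2.INTER_CUBIC))
E
```

```text
t 8.25 face [-0.0387  0.0483  0.0144] tilt -0.002 yax [0.001 1.    0.001] F_face [0.46 0.05 0.18] w 0.0 q [ 0.1   0.35  2.1   0.09  0.49 -1.83]
-0.024 (array([-0.0027, -0.0003,  0.0147]), array([-0.01, -0.02, -0.01]))
-0.018 (array([-0.0027, -0.0003,  0.0207]), array([-0.01, -0.02, -0.01]))
-0.012 (array([-0.0027, -0.0002,  0.0267]), array([-0.01, -0.02, -0.01]))
-0.006 (array([-0.0027, -0.0002,  0.0327]), array([-0.01, -0.02, -0.01]))
-0.003 (array([-0.0027, -0.0002,  0.0357]), array([-0.01, -0.02, -0.01]))
```

View pics/side8.png

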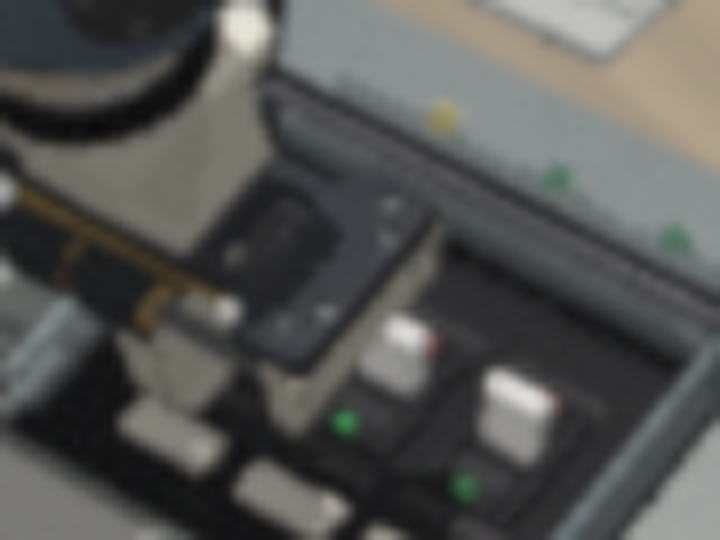

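The finger at (185,375) is now on the front side of the left handle, and the other two handles are unchanged. I'll push up-face.

>>> move_arm --targets '[[[-0.0027, 0, 0.006, 0, 0, 0, -1], [-0.0027, 0, 0.011, 0, 0, 0, -1], [-0.0027, 0, 0.014, 0, 0, 0, -1], [-0.0027, 0, 0.016, 0, 0, 0, -1], [-0.0027, 0, 0.018, 0, 0, 0, -1], [-0.0027, 0, 0.02, 0, 0, 0, -1], [-0.0027, 0, 0.022, 0, 0, 0, -1]]]'

```text
time_s: 8.88
tcp_pos: [0.4834, 0.1103, 0.0901]
ee_rot: [-0.091, 0.623, 0.113, 0.769]
force: [-3.3, -2.3, 1.6]
width: 0.006
```

```bash
python3 - <<'E'
from h import *
from bench import bot
st=now(bot)
E
```

```text
t 8.88 face [-0.0166  0.0483  0.019 ] tilt -0.001 yax [0.    1.    0.001] F_face [-3.4  -1.29  2.34] w 0.01 q [ 0.11  0.36  2.05  0.08  0.53 -1.81]
```

>>> move_arm --targets '[[[0.0005, 0, 0.002, 0, 0, 0, -1], [0.001, 0, 0.004, 0, 0, 0, -1], [0.001, 0, 0.006, 0, 0, 0, -1], [0.001, 0, 0.008, 0, 0, 0, -1], [0.001, 0, 0.0095, 0, 0, 0, -1], [0.001, 0, 0.011, 0, 0, 0, -1]]]'

```text
time_s: 9.38
tcp_pos: [0.4949, 0.1136, 0.0915]
ee_rot: [-0.091, 0.622, 0.113, 0.769]
force: [-0.8, -0.2, 0.1]
width: 0.007
```

```bash
python3 - <<'E'
from h import *
from bench import bot
st=now(bot)
s=bot.snapshot("side"); cv2.imwrite("pics/side9.png",cv2.resize(s["frame"][160:220,270:350,::-1],None,fx=9,fy=9,interpolation=cv2.INTER_CUBIC))
E
```

```text
t 9.38 face [-0.0047  0.0481  0.0178] tilt 0.001 yax [0.001 1.    0.   ] F_face [-0.76 -0.01  0.29] w 0.01 q [ 0.11  0.38  2.02  0.07  0.54 -1.81]
```

View pics/side9.png

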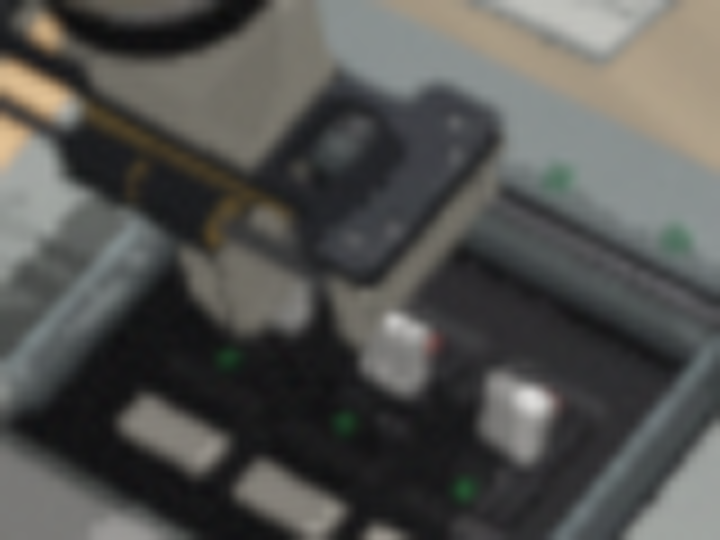

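The force fell to about 0, and the left handle's edge shows behind the finger at (290,300), level with its neighbours. So it snapped on. I'll back off, rise and look.

```bash
python3 - <<'E'
from h import *
from bench import bot
st=now(bot)
for p,t in(([-.03,.048,.02],0),([-.06,.048,.1],0),([-.09,.03,.22],-.1)):print(p,t,plan(p,t,st,1))
t=pickle.load(open("top0.pkl","rb"));s=pickle.load(open("side0.pkl","rb"))
for uv in[(388,125),(391,123),(386,140),(386,148)]:print(unproj(t,uv).round(3),w2f(unproj(t,uv)).round(3))
for uv in[(405,192),(404,210),(402,235)]:print(unproj(s,uv).round(3),w2f(unproj(s,uv)).round(3))
E
```

```text
t 9.43 face [-0.0044  0.048   0.0179] tilt 0.001 yax [0.001 1.    0.   ] F_face [ 0.14 -0.47  0.01] w 0.01 q [ 0.11  0.38  2.02  0.07  0.54 -1.81]
[-0.03, 0.048, 0.02] 0 (array([-0.0022, -0.    , -0.0256]), array([-0.01,  0.01, -0.  ]))
[-0.06, 0.048, 0.1] 0 (array([-0.0822, -0.    , -0.0555]), array([-0.01,  0.01, -0.  ]))
[-0.09, 0.03, 0.22] -0.1 (array([-0.2022, -0.018 , -0.0853]), array([-0.01,  1.16, -0.01]))
[ 0.681 -0.118  0.17 ] [ 0.121 -0.227  0.071]
[ 0.709 -0.135  0.119] [ 0.132 -0.252  0.017]
[ 0.669 -0.126  0.084] [ 0.09  -0.231 -0.01 ]
[ 0.664 -0.134  0.028] [ 0.071 -0.238 -0.064]
[ 0.685 -0.122  0.176] [ 0.125 -0.232  0.077]
[ 0.676 -0.138  0.124] [ 0.102 -0.245  0.029]
[ 0.675 -0.151  0.031] [ 0.077 -0.257 -0.062]
```

>>> move_arm --targets '[[[-0.0022, 0, -0.013, 0, 0, 0, -1], [-0.0022, 0, -0.0256, 0, 0, 0, -1], [-0.03, 0, -0.035, 0, 0, 0, -1], [-0.065, 0, -0.05, 0, 0, 0, -1], [-0.1, -0.004, -0.06, 0, 0.3, 0, -1], [-0.14, -0.01, -0.075, 0, 0.7, 0, -1], [-0.18, -0.015, -0.083, 0, 1.16, 0, -1], [-0.2022, -0.018, -0.0853, 0, 1.16, 0, -1], [-0.2022, -0.018, -0.0853, 0, 1.16, 0, -1]]]'

```text
time_s: 10.18
tcp_pos: [0.3804, 0.0596, 0.2758]
ee_rot: [-0.097, 0.658, 0.107, 0.739]
force: [0.2, 0.2, -0.2]
width: 0.006
```

```bash
python3 - <<'E'
from h import *
from bench import bot
st=now(bot)
for n in("side","top"):
    s=bot.snapshot(n); c=s["frame"][120:240,255:375,::-1]; cv2.imwrite(f"pics/{n}10.png",cv2.resize(c,None,fx=5,fy=5,interpolation=cv2.INTER_CUBIC))
for p,t in(([.06,.0,.235],-.2),([.165,.0,.235],-.2),([.16,0,.145],-.2)):print(p,t,plan(p,t,st,1))
E
```

```text
t 10.18 face [-0.0887  0.0292  0.2242] tilt -0.093 yax [ 0.001  1.    -0.002] F_face [ 0.25  0.13 -0.27] w 0.01 q [ 0.01 -0.09  2.02  0.03  1.1  -1.86]
[0.06, 0.0, 0.235] -0.2 (array([-0.0246, -0.0291,  0.1471]), array([-0.01,  1.22,  0.02]))
[0.165, 0.0, 0.235] -0.2 (array([-0.0343, -0.0291,  0.2516]), array([-0.01,  1.22,  0.02]))
[0.16, 0, 0.145] -0.2 (array([ 0.0557, -0.0289,  0.255 ]), array([-0.01,  1.22,  0.02]))
```

View pics/side10.png

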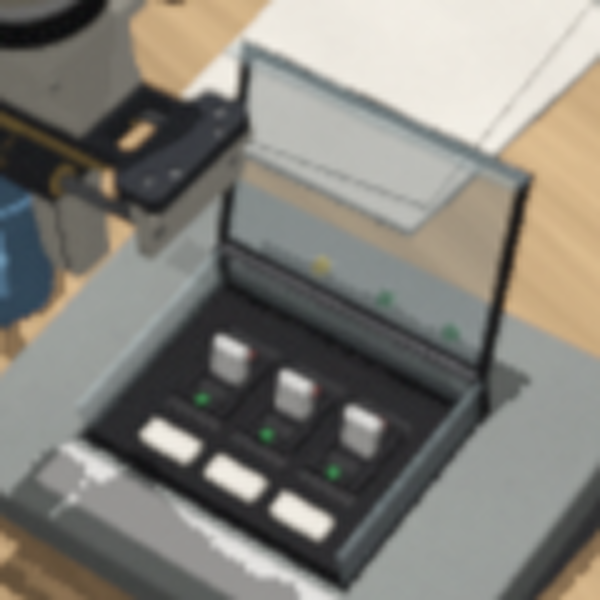

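View pics/top10.png

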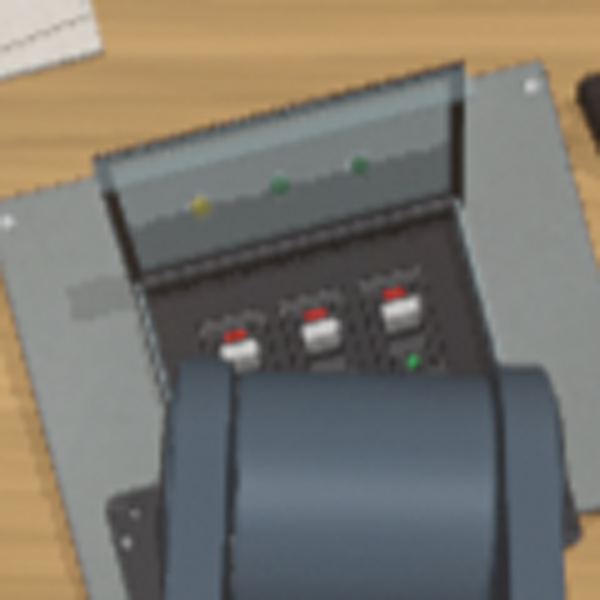

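All three handles, at side crop (232,358), (295,393) and (361,430), now stand on, each against its red mark. The top view at (238,350), (321,330) and (401,312) agrees. The left one holds untouched, so the latch took. Next I'll go over and behind the window.

>>> move_arm --targets '[[[-0.0246, -0.0291, 0.11, 0, 1.22, 0, -1], [-0.0246, -0.0291, 0.147, 0, 1.22, 0, -1], [-0.0246, -0.0291, 0.147, 0, 1.22, 0, -1], [-0.0246, -0.0291, 0.147, 0, 1.22, 0, -1], [-0.0343, -0.0291, 0.252, 0, 1.22, 0, -1], [-0.0343, -0.0291, 0.252, 0, 1.22, 0, -1], [-0.0343, -0.0291, 0.252, 0, 1.22, 0, -1], [-0.0343, -0.0291, 0.252, 0, 1.22, 0, -1], [-0.0343, -0.0291, 0.252, 0, 1.22, 0, -1]]]'

```text
time_s: 11.03
tcp_pos: [0.6242, 0.1034, 0.3298]
ee_rot: [-0.102, 0.7, 0.103, 0.699]
force: [-1.0, -0.9, -0.0]
width: 0.008
```

```bash
python3 - <<'E'
from h import *
from bench import bot
st=now(bot)
for p,t in(([.165,.0,.235],-.2),([.162,0,.14],-.2)):print(p,t,plan(p,t,st,1))
s=bot.snapshot("side"); cv2.imwrite(f"pics/side11.png",s["frame"][:,:,::-1])
E
```

```text
t 11.03 face [0.1633 0.0012 0.2257] tilt -0.211 yax [0.    1.    0.001] F_face [-1.21 -0.55  0.21] w 0.01 q [ 0.09  0.43  1.27  0.    1.45 -1.77]
[0.165, 0.0, 0.235] -0.2 (array([-0.0095, -0.0012, -0.0003]), array([ 0.  , -0.12, -0.02]))
[0.162, 0, 0.14] -0.2 (array([ 0.0841, -0.0013,  0.0166]), array([ 0.  , -0.12, -0.02]))
```

View pics/side11.png

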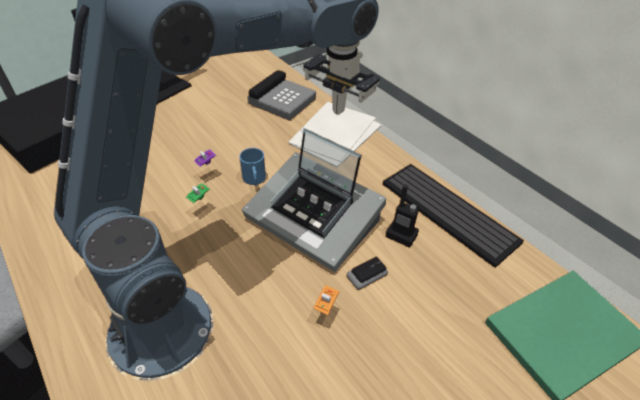

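The picture shows the tool at (340,105), behind and above the window, clear of everything. I'll descend behind the free edge.

>>> move_arm --targets '[[[0.03, -0.0013, 0.006, 0, -0.12, -0.02, -1], [0.06, -0.0013, 0.012, 0, -0.12, -0.02, -1], [0.084, -0.0013, 0.0166, 0, -0.12, -0.02, -1], [0.089, -0.0013, 0.0176, 0, -0.12, -0.02, -1], [0.089, -0.0013, 0.0176, 0, -0.12, -0.02, -1]]]'

```text
time_s: 11.5
tcp_pos: [0.6402, 0.1066, 0.2422]
ee_rot: [-0.102, 0.696, 0.103, 0.703]
force: [-0.7, -0.2, 0.8]
width: -0.001
```

```bash
cat >> h.py <<'E'
def way(th,r=.115,tau=.2,extra=0):
    d=np.array([-np.cos(th),np.sin(th)]);n=np.array([np.sin(th),np.cos(th)]);a=np.array([np.cos(tau),-np.sin(tau)])
    p=np.array([.063,.032])+r*d+(.003+.0075*abs(a@n)+extra)*n
    return [p[0],0,p[1]]
E
python3 - <<'E'
from h import *
from bench import bot
st=now(bot)
for th in np.arange(1.7,.55,-.1):print(th.round(2),np.round(way(th),4),plan(way(th),-.2,st,1))
E
```

```text
t 11.5 face [ 0.1609 -0.0003  0.1367] tilt -0.2 yax [ 0.  1. -0.] F_face [-0.57  0.02  0.89] w -0.0 q [ 0.09  0.51  1.35  0.    1.27 -1.77]
1.7 [0.0882 0.     0.1447] (array([ 0.0066,  0.0002, -0.0729]), array([-0.01, -0.  ,  0.  ]))
1.6 [0.0767 0.     0.1466] (array([ 0.007 ,  0.0002, -0.0845]), array([-0.01, -0.  ,  0.  ]))
1.5 [0.0651 0.     0.1474] (array([ 0.0085,  0.0002, -0.0961]), array([-0.01, -0.  ,  0.  ]))
1.4 [0.0533 0.     0.147 ] (array([ 0.0112,  0.0002, -0.1075]), array([-0.01, -0.  ,  0.  ]))
1.3 [0.0416 0.     0.1454] (array([ 0.0152,  0.0002, -0.1187]), array([-0.01, -0.  ,  0.  ]))
1.2 [0.03   0.     0.1426] (array([ 0.0203,  0.0002, -0.1295]), array([-0.01, -0.  ,  0.  ]))
1.1 [0.0187 0.     0.1385] (array([ 0.0265,  0.0002, -0.1397]), array([-0.01, -0.  ,  0.  ]))
1.0 [0.0079 0.     0.1333] (array([ 0.0337,  0.0002, -0.1493]), array([-0.01, -0.  ,  0.  ]))
0.9 [-0.0024  0.      0.127 ] (array([ 0.042 ,  0.0002, -0.1581]), array([-0.01, -0.  ,  0.  ]))
0.8 [-0.0119  0.      0.1195] (array([ 0.0512,  0.0002, -0.166 ]), array([-0.01, -0.  ,  0.  ]))
0.7 [-0.0207  0.      0.1111] (array([ 0.0611,  0.0002, -0.1729]), array([-0.01, -0.  ,  0.  ]))
0.6 [-0.0286  0.      0.1018] (array([ 0.0718,  0.0002, -0.1788]), array([-0.01, -0.  ,  0.  ]))
```

>>> move_arm --targets '[[[0.001, 0, -0.015, 0, 0, 0, -1], [0.003, 0, -0.028, 0, 0, 0, -1], [0.004, 0, -0.038, 0, 0, 0, -1], [0.005, 0, -0.048, 0, 0, 0, -1], [0.006, 0, -0.058, 0, 0, 0, -1], [0.0064, 0, -0.066, 0, 0, 0, -1], [0.0066, 0, -0.073, 0, 0, 0, -1], [0.007, 0, -0.0845, 0, 0, 0, -1], [0.0085, 0, -0.096, 0, 0, 0, -1], [0.0112, 0, -0.1075, 0, 0, 0, -1]]]'

```text
time_s: 12.33
tcp_pos: [0.5383, 0.0759, 0.2322]
ee_rot: [-0.102, 0.694, 0.103, 0.705]
force: [1.3, 0.5, -0.8]
width: 0.004
```

```bash
python3 - <<'E'
from h import *
from bench import bot
st=now(bot)
for th in np.arange(1.3,-.05,-.1):print(th.round(2),np.round(way(th),4),plan(way(th),-.2,st,1))
s=bot.snapshot("side"); c=s["frame"][60:240,235:395,::-1]; cv2.imwrite(f"pics/side12.png",cv2.resize(c,None,fx=3.3,fy=3.3,interpolation=cv2.INTER_CUBIC))
E
```

```text
t 12.33 face [ 0.0548 -0.0005  0.1491] tilt -0.195 yax [ 0.     1.    -0.002] F_face [ 1.17  0.14 -1.04] w 0.0 q [ 0.05  0.32  1.66  0.    1.15 -1.81]
1.3 [0.0416 0.     0.1454] (array([ 0.0062,  0.0005, -0.0123]), array([-0.  ,  0.06,  0.02]))
1.2 [0.03   0.     0.1426] (array([ 0.0112,  0.0005, -0.0231]), array([-0.  ,  0.06,  0.02]))
1.1 [0.0187 0.     0.1385] (array([ 0.0173,  0.0005, -0.0333]), array([-0.  ,  0.06,  0.02]))
1.0 [0.0079 0.     0.1333] (array([ 0.0246,  0.0005, -0.043 ]), array([-0.  ,  0.06,  0.02]))
0.9 [-0.0024  0.      0.127 ] (array([ 0.0328,  0.0005, -0.0518]), array([-0.  ,  0.06,  0.02]))
0.8 [-0.0119  0.      0.1195] (array([ 0.0419,  0.0005, -0.0598]), array([-0.  ,  0.06,  0.02]))
0.7 [-0.0207  0.      0.1111] (array([ 0.0519,  0.0005, -0.0668]), array([-0.  ,  0.06,  0.02]))
0.6 [-0.0286  0.      0.1018] (array([ 0.0625,  0.0005, -0.0727]), array([-0.  ,  0.06,  0.02]))
0.5 [-0.0354  0.      0.0917] (array([ 0.0738,  0.0006, -0.0774]), array([-0.  ,  0.06,  0.02]))
0.4 [-0.0412  0.      0.0809] (array([ 0.0855,  0.0006, -0.081 ]), array([-0.  ,  0.06,  0.02]))
0.3 [-0.0458  0.      0.0696] (array([ 0.0975,  0.0006, -0.0833]), array([-0.  ,  0.06,  0.02]))
0.2 [-0.0491  0.      0.0578] (array([ 0.1097,  0.0006, -0.0843]), array([-0.  ,  0.06,  0.02]))
0.1 [-0.0511  0.      0.0472] (array([ 0.1204,  0.0006, -0.0841]), array([-0.  ,  0.06,  0.02]))
-0.0 [-0.052   0.      0.0365] (array([ 0.1311,  0.0006, -0.083 ]), array([-0.  ,  0.06,  0.02]))
```

View pics/side12.png

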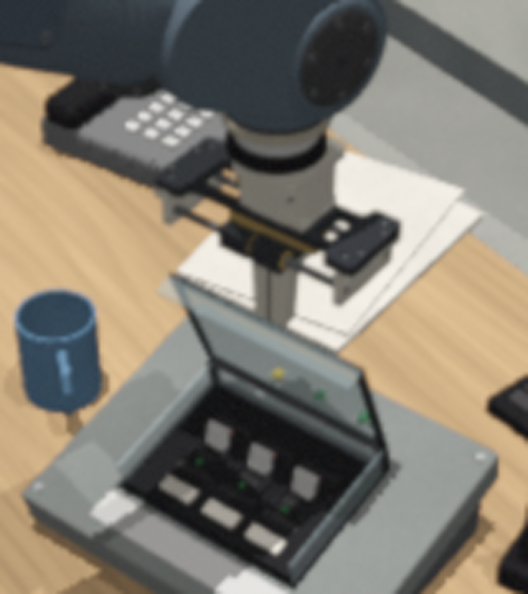

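The window edge, from (175,280) to (370,375), has come forward with the finger pushing it from behind. I'll continue along the arc.

>>> move_arm --targets '[[[0.0062, 0.0005, -0.0123, 0, 0, 0, -1], [0.0112, 0.0005, -0.0231, 0, 0, 0, -1], [0.0173, 0.0005, -0.0333, 0, 0, 0, -1], [0.0246, 0.0005, -0.043, 0, 0, 0, -1], [0.0328, 0.0005, -0.0518, 0, 0, 0, -1], [0.0419, 0.0005, -0.0598, 0, 0, 0, -1], [0.0519, 0.0005, -0.0668, 0, 0, 0, -1], [0.0625, 0.0005, -0.0727, 0, 0, 0, -1], [0.0738, 0.0005, -0.0774, 0, 0, 0, -1], [0.0855, 0.0005, -0.081, 0, 0, 0, -1], [0.0975, 0.0005, -0.0833, 0, 0, 0, -1]]]'

```text
time_s: 13.3
tcp_pos: [0.4603, 0.0529, 0.1329]
ee_rot: [-0.102, 0.694, 0.103, 0.705]
force: [-0.5, 0.1, 0.2]
width: 0.004
```

```bash
python3 - <<'E'
from h import *
from bench import bot
st=now(bot)
for th in np.arange(.2,-.05,-.05):print(th.round(2),np.round(way(th),4),plan(way(th),-.2,st,1))
s=bot.snapshot("side"); c=s["frame"][60:240,235:395,::-1]; cv2.imwrite(f"pics/side13.png",cv2.resize(c,None,fx=3.3,fy=3.3,interpolation=cv2.INTER_CUBIC))
E
```

```text
t 13.3 face [-0.0455 -0.0001  0.0689] tilt -0.195 yax [ 0.     1.    -0.002] F_face [-0.4   0.27  0.33] w 0.0 q [ 0.01  0.31  1.96  0.    0.86 -1.85]
0.2 [-0.0491  0.      0.0578] (array([ 0.0116,  0.0001, -0.0014]), array([-0.01,  0.05,  0.02]))
0.15 [-0.0502  0.      0.0525] (array([ 0.017 ,  0.0001, -0.0015]), array([-0.01,  0.05,  0.02]))
0.1 [-0.0511  0.      0.0472] (array([ 0.0224,  0.0002, -0.0013]), array([-0.01,  0.05,  0.02]))
0.05 [-0.0517  0.      0.0419] (array([ 0.0277,  0.0002, -0.0008]), array([-0.01,  0.05,  0.02]))
0.0 [-0.052   0.      0.0365] (array([ 0.0331,  0.0002, -0.0001]), array([-0.01,  0.05,  0.02]))
```

View pics/side13.png

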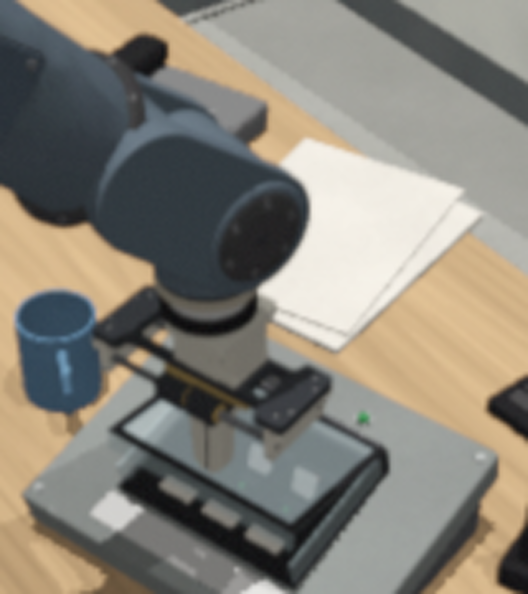

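The window is almost down, with the finger at (212,450) on its outer side. I'll press it shut slowly.

>>> move_arm --targets '[[[0.006, 0, -0.0008, 0, 0, 0, -1], [0.0116, 0, -0.0014, 0, 0, 0, -1], [0.017, 0, -0.0015, 0, 0, 0, -1], [0.0224, 0, -0.0013, 0, 0, 0, -1], [0.026, 0, -0.001, 0, 0, 0, -1], [0.029, 0, -0.0005, 0, 0, 0, -1], [0.031, 0, -0.0002, 0, 0, 0, -1], [0.0325, 0, 0, 0, 0, 0, -1], [0.0325, 0, 0, 0, 0, 0, -1]]]'

```text
time_s: 14.1
tcp_pos: [0.4604, 0.0531, 0.0999]
ee_rot: [-0.102, 0.695, 0.103, 0.704]
force: [-0.5, 0.2, 0.0]
width: 0.006
```

```bash
python3 - <<'E'
from h import *
from bench import bot
st=now(bot)
E
```

```text
t 14.1 face [-0.0522 -0.      0.0366] tilt -0.197 yax [ 0.     1.    -0.001] F_face [-0.4   0.36  0.11] w 0.01 q [ 0.01  0.37  1.98  0.    0.78 -1.85]
```

>>> move_arm --targets '[[[0.0007, 0, 0, 0, 0, 0, -1], [0.0014, 0, 0, 0, 0, 0, -1], [0.002, 0, 0, 0, 0, 0, -1], [0.002, 0, 0, 0, 0, 0, -1]]]'

```text
time_s: 14.43
tcp_pos: [0.4607, 0.0531, 0.099]
ee_rot: [-0.102, 0.695, 0.103, 0.705]
force: [-4.2, 0.4, 14.0]
width: 0.005
```

```bash
python3 - <<'E'
from h import *
from bench import bot
st=now(bot)
E
```

```text
t 14.43 face [-0.0521 -0.0001  0.0356] tilt -0.196 yax [ 0.     1.    -0.001] F_face [-0.91  1.57 14.51] w 0.0 q [ 0.01  0.37  1.98  0.    0.78 -1.85]
```

It's firmly on the stop at 14.5 N. I'll lift away and check.

>>> move_arm --targets '[[[-0.01, 0, 0, 0, 0, 0, -1], [-0.04, 0, -0.01, 0, 0, 0, -1], [-0.08, 0, -0.04, 0, 0, 0, -1], [-0.12, 0, -0.075, 0, 0, 0, -1], [-0.15, 0, -0.11, 0, 0, 0, -1], [-0.16, 0, -0.14, 0, 0, 0, -1], [-0.16, 0, -0.16, 0, 0, 0, -1], [-0.16, 0, -0.16, 0, 0, 0, -1], [-0.16, 0, -0.16, 0, 0, 0, -1]]]'

```text
time_s: 15.18
tcp_pos: [0.3047, 0.0065, 0.257]
ee_rot: [-0.102, 0.694, 0.102, 0.706]
force: [1.1, -0.2, -0.3]
width: 0.004
```

```bash
python3 - <<'E'
from h import *
from bench import bot
st=now(bot)
S={}
for n in("side","top"):
    s=bot.snapshot(n);S[n]=s; cv2.imwrite(f"pics/{n}14.png",s["frame"][:,:,::-1])
c=S["side"]["frame"][120:270,235:395,::-1]; cv2.imwrite("pics/side14c.png",cv2.resize(c,None,fx=4,fy=4,interpolation=cv2.INTER_CUBIC))
c=S["top"]["frame"][125:250,245:395,::-1]; cv2.imwrite("pics/top14c.png",cv2.resize(c,None,fx=4.8,fy=4.8,interpolation=cv2.INTER_CUBIC))
for th in(0,.05):
  for y in(.098,-.098):
    d=np.array([-np.cos(th),np.sin(th)])*.138+np.array([np.sin(th),np.cos(th)])*.003
    w=f2w([.063+d[0],y,.032+d[1]]);print(th,((proj(S["side"],w)[0]-[235,120])*4).round(),((proj(S["top"],w)[0]-[245,125])*4.8).round())
E
```

```text
t 15.18 face [-1.784e-01  1.000e-04  2.241e-01] tilt -0.194 yax [ 0.001  1.    -0.003] F_face [ 0.97 -0.47 -0.48] w 0.0 q [-0.14 -0.19  2.15  0.    1.17 -2.  ]
0 [133. 317.] [233. 473.]
0 [353. 443.] [552. 386.]
0.05 [132. 312.] [232. 473.]
0.05 [352. 437.] [554. 385.]
```

View pics/side14c.png

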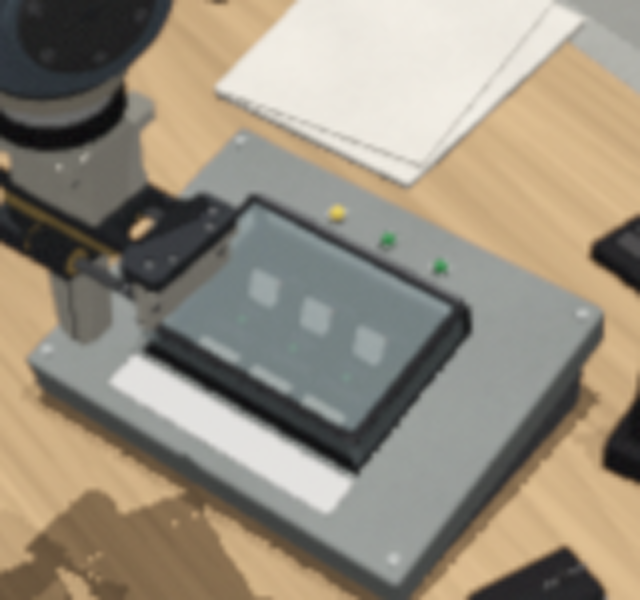

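View pics/top14c.png

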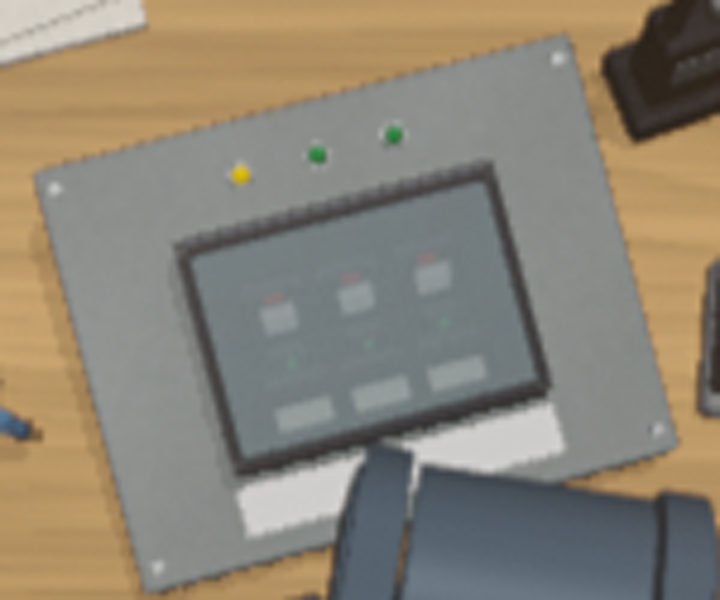

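View pics/side14.png

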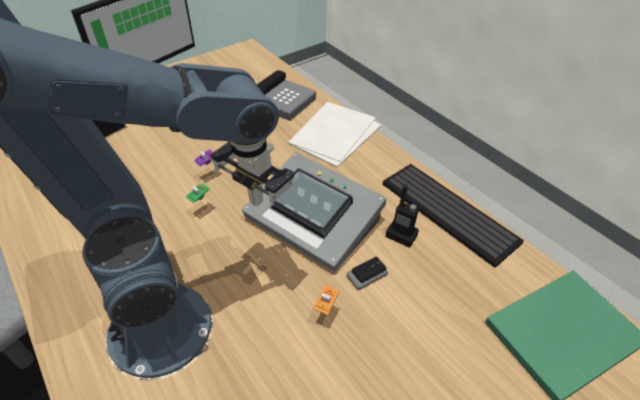

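The crops show all three handles on behind the window: (278,318), (355,297) and (432,276) in the top crop. The window lies flat, its free edge within a pixel or two of the predicted shut line. The mouse, radio and look-alikes are unmoved, and the tool is clear. I'm handing in.

```bash
python3 -c "
from bench import bot
print(bot.sign_off())"
```

```text
the job is handed in; nothing more can be done
None
```

The tripped breaker is re-latched and on, and the window is shut. I handed the job in at about 15 s of the 64 s allowed.

- **Re-latching:** The tripped breaker was the left one. I pushed its handle down to the off stop. It stayed off once I let go, so I took it as latched; I saw no distinct click in the force readings. The highest force I read was about 17.6 N, under the 20 N limit. Forces were read only between short moves, so brief peaks in between are not known.
- **Switching on:** I flipped the handle up to on with about 3.5 N. It stayed there untouched, and the last pictures show all three handles lined up at on.
- **Window:** I pushed it shut along its arc and pressed it against a firm stop at 14.5 N. Its edge then lay within about two pixels of where it should be when shut.
- **Bystanders:** The mouse, the radio and the coloured look-alikes looked unmoved in the last pictures. The arm hid most of the mug in the last pictures. It stood in place in the side picture taken just before the window was pressed shut, and the gripper body stayed well above it.

**What went wrong or disagreed:**
- On the first descent joint 6 came within 0.01 rad of its limit, so I backed out and went in with less tilt.
- For one stretch of the push I had the along-tool direction wrong and dragged the fingertip about 2 mm down the handle. I corrected it straight away.
- The yellow lamp above the left breaker stayed yellow after switching on. I took it as fixed decoration.

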